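Hook the ceramic shrimp house out from under the tank stand

ROBOT

A 6-joint arm with a two-finger parallel gripper is mounted at the origin on the work surface. World frame = base frame: x ahead of the robot, y to its left, z up, the work surface at z = 0. Lengths are in m, angles in rad, forces in N, time in s.
With the tool pointing down it reaches from about 0.425 to 0.95 m from the base axis. Payload 3.5 kg.
Tool frame: the origin (TCP) lies midway between the tips of the shut fingers; the grasp point (between the pads) lies 19 mm behind it; z points along the fingers, y is the direction in which the jaws open and shut (so a half turn about z gives the same grasp; the last joint's range is limited). The gripper opens to 85 mm and grips with 20 to 120 N. Pads are 22 mm wide; open, the fingers measure 114 mm over their backs; the gripper's body (76 mm by 85 mm) begins 54 mm behind the grasp point. The pads swing forward as they close: fully open they stand 13 mm farther back than shut.
Start: joints at [1.035, 0.286, 1.577, -0, 1.279, -0.15], TCP at [0.254, 0.625, 0.231] pointing down, gripper open.
Joint ranges: [-2.77, 2.77], [-0.9, 2.22], [0.21, 2.48], [-1.53, 4.67], [0.24, 2.81], [-2.84, 2.84]. Speed limits (rad/s): [2.79, 2.79, 3.14, 3.14, 3.14, 3.14].

INTERFACE

Orientations are given as a unit quaternion [x, y, z, w].
In Python, from plant import ctrl gives the robot as it stands.
- The arm moves only by the tool apply_moves, never from a script. Its argument "moves" is a list that holds one entry, the list of rows, each a list of 7 numbers: the shift along the tool's x, y, z in m, then the turn, a rotation vector about the tool's x, y, z in degrees, then the gripper's target within -1 to 1 (shut at 1, half-way at 0, fully open at -1). In form: [[[tx, ty, tz, ax, ay, az, hand], ...]]. A call has 1 to 12 rows; each row shifts and turns the pose as measured when the row begins, along the tool's axes as they then stand; what a row does not reach is not made up. A row lasts 1/10 s, in which the tool goes at most 50 mm and 8.59 degrees, less where a joint would pass 70% of its speed; a pose out of reach is approached as far as the arm can. A call with a gripper value outside its range is refused whole. The fingers move at their own pace and stop on an object; "force" is the grip in N (left out, the last holds). Time passes only in rows, so rows that do not move let the fingers close. It gives the time, the measured TCP pose, the force and the opening at its end, in the units of the state.
- ctrl.get_state(): the state, without advancing time (a new reading comes with each control period).
- ctrl.read_camera(name): name is "scene" or "top"; returns the picture (400x640x3 uint8, red, green, blue); there is no depth.
- ctrl.get_calibration(name): a dict with "camera_matrix" (3x3 intrinsics, pixels), "cam_to_world" (4x4, takes a point from camera to world coordinates). Camera axes: x right, y up, looking along -z (the intrinsics and any distortion apply to the point x, -y, -z); pixel columns grow to the right and rows downward; lengths in m; the calibration is good to about 2 mm. A picture is of the moment at which its call begins. get_calibration takes no time and is no camera call.
- ctrl.sign_off(): hands the job in, once; it reports no verdict.
The state is a dict: "time": time; "qpos": joint angles; "dq": joint speeds; "joint_efforts": joint torques, N m; "eef_pos": TCP position; "tcp_rot": TCP orientation; "contact_force": force on the tool from outside, world axes, zero at the start; "wrist_torque": the same for the moment, N m; "opening": opening from 0.0 (shut) to 1.0 (fully open).
Only numpy, scipy, OpenCV 4.12 (cv2) and the standard library are available. Lean on these libraries where they do the work, as an engineer would, in place of code of your own. Each camera call takes 0.05 s, during which the arm holds its last target. There are 200 camera calls.

TASK

The red ceramic shrimp house has slid deep into the low slot under the smoky acrylic stand, behind the two rubber posts that prop the deck. Reach in with the hooked pick, feel with its shaft where the gap between the posts lies, catch the house by the hole in its roof and draw it out through the gap until it stands upright in the open in front of the slot, wholly clear of it; the ceramic chips and the acrylic scratches easily, so whenever something catches do not force it but ease back and line up afresh. Then lay the pick flat on the table, clear of the house and the stand, and leave the dispenser, tweezers and scraper as they are.

Things in the scene. Friction and masses are not known exactly. Their poses are not given: they have to be found in the camera images.
- stand: Fixed stand of smoky see-through acrylic: deck 250 x 340 mm, 5 mm thick, top 51 mm above the table, on upright runners. Origin and axes as slot_mouth. It carries a closed glass tank, 180 x 180 x 200 mm, on the +y side of the slot. Under the deck runs the slot, too low for a gripper.
- slot_mouth (a point): Middle of the slot's mouth, at table height. x points level into the slot, y to the left seen looking in, z up. The slot is 72 mm wide (y -36 to +36 mm; walls 6 mm thick), 46 mm high under the deck and 150 mm deep to a back wall; its floor is the table. No acrylic stands in front of the mouth.
- slot_posts (a point): Point on the slot's middle line at table height, 23 mm in; axes as slot_mouth. Level with it (x 10 to 36 mm from the mouth) two fixed black rubber posts, 22 mm (x) by 10 mm (y) and as high as the slot, prop the deck, with a gap of 34 mm between them. They were stuck in by hand: the gap's middle lies 8 to 11 mm to the left or the right of the middle line; where is not measured.
- house: Loose red ceramic shrimp house, 58 mm long (x), 28 wide (y), 24 high, front corners bevelled 2 mm, hollow, walls 5 mm, about 75 g. Origin: middle of its underside; -x is its front (doorway). It stands on the table in the slot, front to the mouth within 3 degrees, middle 92 to 112 mm in and within 3 mm of the middle line. It chips when the pick bears on it with 12 N.
- house_centre (a point): Middle of the shrimp house, half-way up (12 mm above its underside); axes as the house's.
- house_hole (a point): Middle of the square 10 x 10 mm hole in the roof of the shrimp house, level with the roof's top, 24 mm above its underside and 14 mm to the front (-x) of its middle. The roof is 6 mm thick, hollow below; the hook fits through.
- pick: Loose hooked pick, 80 g, lying on the table hook down. Blue handle 90 mm long (x), 20 wide (y), 22 high; origin under its middle, x along the shaft to the hook, z up. The steel shaft, 5 mm thick, leaves the handle 13.5 mm above its underside and runs straight to 180 mm from its middle, where it bends straight down into the hook, also 5 mm thick.
- pick_grip (a point): Middle of the pick's handle, 11 mm above its underside; axes as the pick's. The handle's sides are flat and upright, 20 mm apart.
- pick_tip (a point): Lowest point of the pick's hook, 180 mm ahead (x) of the handle's middle, 10 mm lower than it and 1 mm above the level of the handle's underside. The hook reaches 10 mm below the underside of the shaft; hook and shaft together are 15 mm high. The acrylic bears no more than 12 N from the pick.
- dispenser: White press-button dosing dispenser, 48 mm across and 126 mm tall, standing loose on the rear of the deck; origin at the centre of its underside. Leave it alone.
- tweezers: Curved stainless tweezers, 120 mm long, lying loose crosswise on the deck; origin near their middle, underneath. Leave them alone.
- scraper: Wooden-handled scraper with a steel head, 190 mm long, 62 mm wide, 16 mm high, lying loose on the table in front of the tank; origin near its middle, underneath, x towards the head. Leave it alone.
Mind the look-alikes: they are no part of the job. Of the things like the pick, leave any that is pink; of the rest the larger one is meant.

How it is judged:
On the way, in this order (a step that is already met when the one before it is completed fails the run):
1. the hook, inside the slot, takes hold of the house (x of each of pick_tip, house_centre in the frame of slot_mouth above 0.02 m and contact force between pick and house above 0.15 N), for 0.1 s.
2. the house has been drawn wholly out of the slot (x of house_centre in the frame of slot_mouth between -0.25 and -0.038 m and y of house_centre in the frame of slot_mouth between -0.15 and 0.15 m), for 0.1 s.
At the end, for the whole second after the job is handed in: House upright (0.15 rad) and still on the table, its middle 38 to 250 mm before the mouth and within 150 mm of the slot's line; pick still and flat on the table, hook down, tip 20 mm or more before the mouth and 40 mm from the house's middle, touching neither house nor stand (all of step 2 and angle between each of house_centre, pick_grip's own z axis and vertical below 0.15 rad and height (world z) of house_centre below 0.018 m and linear speed of each of house, pick below 0.01 m/s and height (world z) of pick_grip below 0.016 m and horizontal distance between pick_tip and house_centre above 0.04 m and contact force between pick and house below 0.05 N and x of pick_tip in the frame of slot_mouth below -0.02 m and contact force between pick and stand below 0.05 N).
It fails at once if the pick bears on the ceramic house with more than 12 N (contact force between pick and house above 12 N).
It fails at once if the pick bears on the acrylic stand with more than 12 N (contact force between pick and stand above 12 N).
It fails at once if the house is tipped over (angle between house_centre's own z axis and vertical above 0.7 rad).
It fails at once if the dispenser, tweezers or scraper is moved more than 15 mm (distance of any of dispenser, tweezers, scraper from where it was at the start of the episode above 0.015 m).
It also fails if it takes over 54 s, if anything falls off the work surface, if the arm or the gripper's body presses on something with over 40 N, if the wrist force passes 120 N, or if a joint passes its speed limit or range.

## Working session

There is one attempt and no reset: what is moved stays moved. The work goes in short steps, Python scripts to look and compute and a tool call to move; the robot and the scene stay as the last step left them, time stands still between calls to the robot, and variables do not carry over. Pictures are saved under pics/ and viewed, about 8 in all and at most 12, crops included, and the job is handed in when it is done.

Besides the shell and the picture viewer there is one more tool, called as a command line: name --argument value ..., lists and objects as JSON in quotes. apply_moves: Moves the arm, as the interface text tells. Its arguments: {"type":"object","properties":{"moves":{"type":"array","items":{"type":"array","items":{"type":"array","items":{"type":"number"}}}},"force":{"type":"number"}},"required":["moves"]}

```bash
mkdir -p pics; ls; cat > h.py <<'E'
import numpy as np, cv2
from plant import ctrl
from scipy.spatial.transform import Rotation as R
def cal(n):
    c=ctrl.get_calibration(n); return np.array(c["camera_matrix"]),np.array(c["cam_to_world"]),c
def ray(n,u,v):
    K,T,_=cal(n); d=np.linalg.inv(K)@[u,v,1]; d=T[:3,:3]@[d[0],-d[1],-d[2]]; return T[:3,3],d
def at(n,u,v,z):
    o,d=ray(n,u,v); return o+d*(z-o[2])/d[2]
def proj(n,p):
    K,T,_=cal(n); q=np.linalg.inv(T)@np.append(p,1); q=K@[q[0],-q[1],-q[2]]; return q[:2]/q[2]
def pic(n,f,crop=None,s=1):
    im=ctrl.read_camera(n)[:,:,::-1]
    if crop: x0,y0,x1,y1=crop; im=im[y0:y1,x0:x1]
    im=cv2.resize(im,None,fx=s,fy=s,interpolation=cv2.INTER_CUBIC); cv2.imwrite("pics/"+f,im)
def st():
    s=ctrl.get_state(); print({k:np.round(s[k],4).tolist() for k in("time","eef_pos","tcp_rot","contact_force","wrist_torque","opening","qpos")})
E
python3 - <<'E'
from h import *
for n in("scene","top"):
    pic(n,n+"0.png"); print(cal(n))
a=cv2.imread("pics/scene0.png")
st()
E
```

```text
pics
(array([[412.99533978,   0.        , 320.39063601],
       [  0.        , 412.99533978, 195.92218841],
       [  0.        ,   0.        ,   1.        ]]), array([[ 0.99609215, -0.06273387,  0.0621683 ,  0.61085393],
       [ 0.08723736,  0.80873163, -0.58167241, -0.40094059],
       [-0.01378691,  0.58482272,  0.81104396,  0.76377239],
       [ 0.        ,  0.        ,  0.        ,  1.        ]]), {'camera_matrix': array([[412.99533978,   0.        , 320.39063601],
       [  0.        , 412.99533978, 195.92218841],
       [  0.        ,   0.        ,   1.        ]]), 'cam_to_world': array([[ 0.99609215, -0.06273387,  0.0621683 ,  0.61085393],
       [ 0.08723736,  0.80873163, -0.58167241, -0.40094059],
       [-0.01378691,  0.58482272,  0.81104396,  0.76377239],
       [ 0.        ,  0.        ,  0.        ,  1.        ]])})
(array([[413.78134452,   0.        , 323.3247867 ],
       [  0.        , 413.78134452, 198.17881835],
       [  0.        ,   0.        ,   1.        ]]), array([[-0.01098224,  0.98133573, -0.19198847,  0.37604898],
       [-0.99991991, -0.00957003,  0.00828148,  0.11056153],
       [ 0.00628958,  0.19206405,  0.98136224,  0.96412869],
       [ 0.        ,  0.        ,  0.        ,  1.        ]]), {'camera_matrix': array([[413.78134452,   0.        , 323.3247867 ],
       [  0.        , 413.78134452, 198.17881835],
       [  0.        ,   0.        ,   1.        ]]), 'cam_to_world': array([[-0.01098224,  0.98133573, -0.19198847,  0.37604898],
       [-0.99991991, -0.00957003,  0.00828148,  0.11056153],
       [ 0.00628958,  0.19206405,  0.98136224,  0.96412869],
       [ 0.        ,  0.        ,  0.        ,  1.        ]])})
{'time': 0.1, 'eef_pos': [0.2537, 0.6249, 0.23], 'tcp_rot': [0.1917, 0.9815, -0.001, -0.0004], 'contact_force': [-0.911, -0.6907, -0.7073], 'wrist_torque': [0.0051, 0.0252, 0.0143], 'opening': 0.9978, 'qpos': [1.035, 0.2871, 1.578, -0.0, 1.2786, -0.15]}
```

View pics/scene0.png

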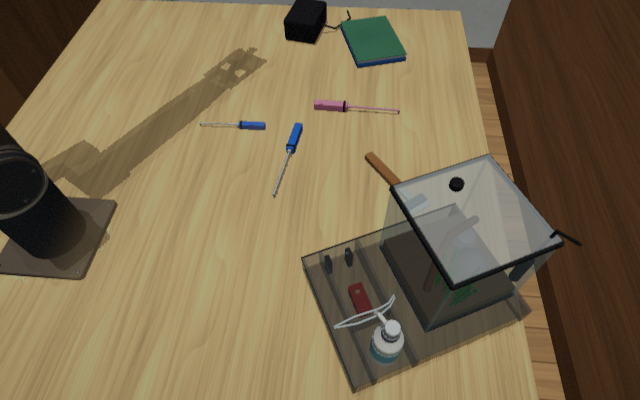

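View pics/top0.png

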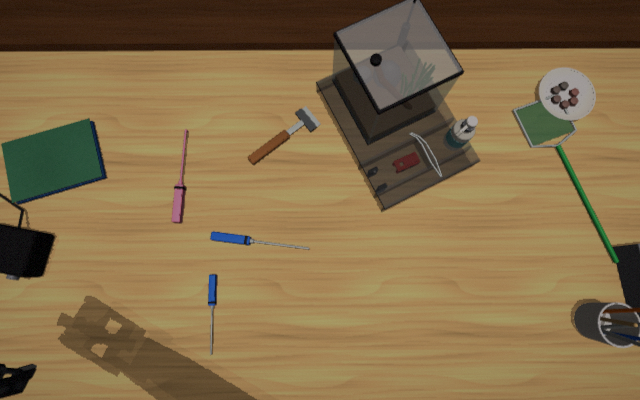

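Both views show two blue picks and one pink pick. In the top view the blue ones are at (231,238)→(310,248) and (212,290)→(211,353), and the pink one is at (178,205). The stand is at about (400,130), with the red house at (405,162) and the posts near (372,172) and (380,187). Next I'll enlarge the crops.

```bash
python3 - <<'E'
from h import *
t=cv2.imread("pics/top0.png"); s=cv2.imread("pics/scene0.png")
def c(im,x0,y0,x1,y1,f): return cv2.resize(im[y0:y1,x0:x1],None,fx=f,fy=f,interpolation=cv2.INTER_CUBIC)
a=c(t,310,60,490,220,4.4)  # 792x704
cv2.imwrite("pics/a.png",c(t,310,70,490,216,4)) #720x584
cv2.imwrite("pics/b.png",c(t,170,200,330,360,3.7))#592
cv2.imwrite("pics/c.png",c(s,290,190,490,390,3))#600
for a,b in (((211,237),(310,248)),((212,275),(211,353))):
    print(np.linalg.norm(at("top",*a,.014)-at("top",*b,.014)))
E
```

```text
0.22856418361046257
0.1670571446586186
```

View pics/a.png

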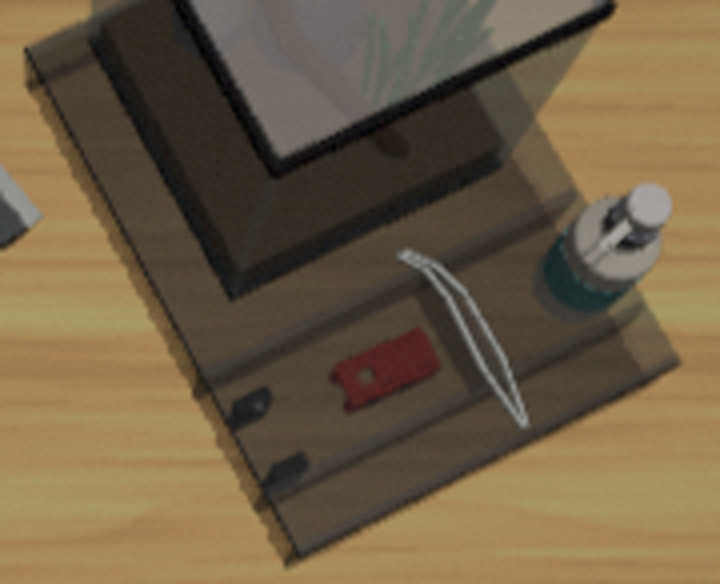

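View pics/b.png

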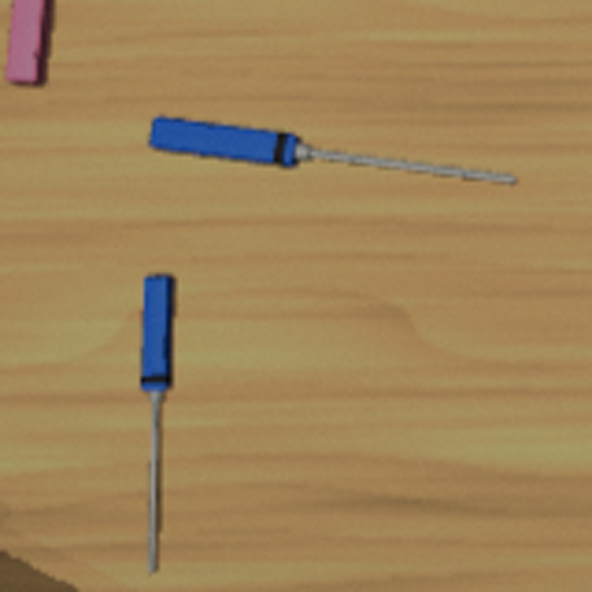

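View pics/c.png

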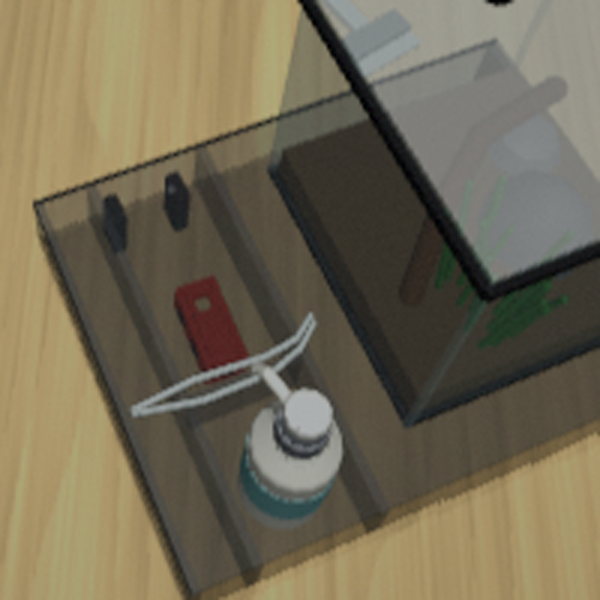

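The large pick's length measures 228 mm (227 expected), so the blue pick at (211,237)→(310,248) is the one meant. Crop a shows the house hole at (367,376), the posts at (252,407) and (288,470), and the deck front edge from (28,80) to (288,562). Crop c shows the hole at (203,302).

```bash
python3 - <<'E'
from h import *
A=lambda x,y:("top",310+(x+.5)/4-.5,70+(y+.5)/4-.5)
C=lambda x,y:("scene",290+(x+.5)/3-.5,190+(y+.5)/3-.5)
B=lambda x,y:("top",170+(x+.5)/3.7-.5,200+(y+.5)/3.7-.5)
def tri(*ps):
    M=np.zeros((3,3));b=np.zeros(3)
    for p in ps:
        o,d=ray(*p);d/=np.linalg.norm(d);P=np.eye(3)-np.outer(d,d);M+=P;b+=P@o
    return np.linalg.solve(M,b)
np.set_printoptions(precision=4,suppress=True)
print("hole",tri(A(367,376),C(203,302)))
print("hole z24",at(*A(367,376),.022),at(*C(203,302),.022))
print("deck -y front",tri(A(288,562),C(37,205)),at(*A(288,562),.051),at(*C(37,205),.051))
print("deck -y back",tri(A(680,360),C(195,597)),at(*A(680,360),.051),at(*C(195,597),.051))
print("deck +y front",tri(A(26,55),C(497,42)),at(*A(26,55),.051),at(*A(30,82),.051),at(*C(497,42),.051))
print("pick end, handle front, tip",at(*B(152,131),.022),at(*B(297,151),.02),at(*B(516,180),.0185))
print("scene pick", at("scene",297,124,.02),at("scene",290,152,.02),at("scene",275,195,.0185))
E
```

```text
hole [ 0.6428 -0.0829  0.0197]
hole z24 [ 0.6417 -0.0826  0.022 ] [ 0.6432 -0.0837  0.022 ]
deck -y front [ 0.5306 -0.0297  0.0318] [ 0.5262 -0.0273  0.051 ] [ 0.5338 -0.039   0.051 ]
deck -y back [ 0.6439 -0.2604  0.0425] [ 0.6414 -0.257   0.051 ] [ 0.6436 -0.262   0.051 ]
deck +y front [0.8397 0.1174 0.0422] [0.833  0.1169 0.051 ] [0.8157 0.1147 0.051 ] [0.8389 0.1122 0.051 ]
pick end, handle front, tip [0.4774 0.3599 0.022 ] [0.4643 0.2708 0.02  ] [0.4453 0.1362 0.0185]
scene pick [0.4749 0.3524 0.02  ] [0.4695 0.2567 0.02  ] [0.4524 0.1283 0.0185]
```

```bash
cat > ov.py <<'E'
from h import *
def box(x0,x1,y0,y1,z0,z1):
    c=[(x,y,z) for x in(x0,x1) for y in(y0,y1) for z in(z0,z1)]
    return [(c[i],c[j]) for i in range(8) for j in range(i+1,8) if sum(a!=b for a,b in zip(c[i],c[j]))==1]
def W(P,p):
    c,s=np.cos(P[2]),np.sin(P[2]); return np.array([P[0]+c*p[0]-s*p[1],P[1]+s*p[0]+c*p[1],p[2]])
def draw(im,n,crop,f,segs,P,col):
    for a,b in segs:
        q=[(proj(n,W(P,p))-crop[:2]+.5)*f-.5 for p in(a,b)]
        cv2.line(im,*[tuple(int(round(v*8)) for v in r) for r in q],col,1,cv2.LINE_AA,3)
def overlay(S,g,H,y0,out,imgs=("pics/top0.png","pics/scene0.png")):
    res=[]
    for n,fn,crop in(("top",imgs[0],(350,130,440,220)),("scene",imgs[1],(295,235,395,335))):
        im=cv2.imread(fn) ; x0,yy,x1,y1=crop; f=400/(x1-x0)
        im=cv2.resize(im[yy:y1,x0:x1],None,fx=f,fy=f,interpolation=cv2.INTER_CUBIC)
        im=cv2.convertScaleAbs(im,alpha=1.6)
        raw=im.copy()
        draw(im,n,crop,f,box(0,.25,y0,y0+.34,.046,.051),S,(0,255,255))
        draw(im,n,crop,f,[((0,s*w,0),(.15,s*w,0)) for s in(1,-1) for w in (.036,)],S,(255,255,0))
        for s in(1,-1): draw(im,n,crop,f,box(.012,.034,g+s*.022-.005,g+s*.022+.005,0,.046),S,(0,255,0))
        draw(im,n,crop,f,box(-.029,.029,-.014,.014,0,.024)+box(-.019,-.009,-.005,.005,.024,.024),H,(255,0,255))
        res.append(np.vstack([raw,im])[:, :])
    v=np.hstack(res); cv2.imwrite(out,cv2.resize(v,None,fx=.75,fy=.75,interpolation=cv2.INTER_AREA))
E
python3 - <<'E'
from ov import *
yaw=np.radians(-64.3); ex=np.array([np.cos(yaw),np.sin(yaw)]);ey=np.array([-ex[1],ex[0]])
hole=np.array([.6425,-.083]); hc=hole+.014*ex
corner=np.array([.532,-.032])  # front -y
# mouth on front line
t=(hc-corner)@ex; m=hc-t*ex; print("house depth",t,"mouth",m,"y0",(corner-m)@ey)
overlay((*m,yaw),-.009,(*hc,yaw),(corner-m)@ey,"pics/ov.png")
E
```

```text
house depth 0.1078742569343503 mouth [0.60179058 0.00158794] y0 -0.07745239754212624
```

View pics/ov.png

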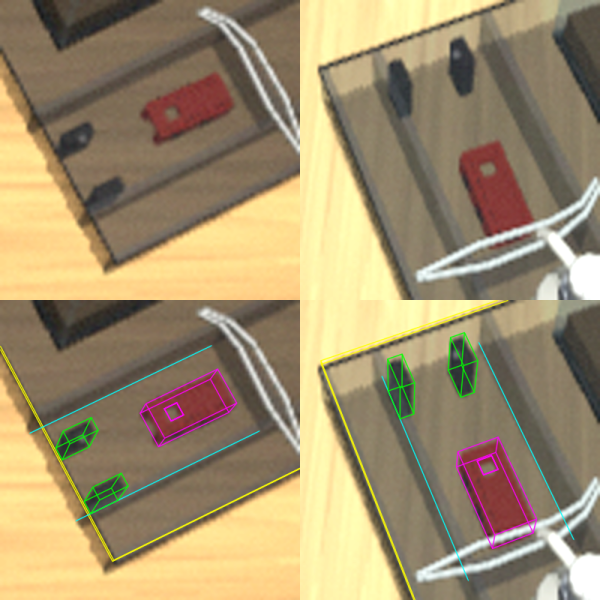

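The overlay agrees within about a pixel. The gap's middle lies about 9 mm to the right (-y) and the house is about 108 mm in. Next I locate the pick.

```bash
python3 - <<'E'
from ov import *
from scipy.optimize import least_squares
m={}
for n,box_ in(("top",(200,225,260,255)),("scene",(275,110,310,165))):
    im=cv2.imread(f"pics/{n}0.png").astype(int); b=(im[:,:,0]-im[:,:,2]>45)
    k=np.zeros_like(b);x0,y0,x1,y1=box_;k[y0:y1,x0:x1]=1; b&=k
    m[n]=b; v,u=np.nonzero(b); print(n,len(u),u.min(),u.max(),v.min(),v.max(),u.mean(),v.mean())
def mask(n,P):
    pts=np.array([proj(n,W(P,(x,y,z))) for x in(-.045,.045) for y in(-.01,.01) for z in(0,.022)])
    h=cv2.convexHull(((pts+.5)*8-.5).astype(np.float32)).astype(int)
    im=np.zeros((3200,5120),np.uint8); cv2.fillPoly(im,[h],255); return cv2.resize(im,(640,400),interpolation=cv2.INTER_AREA)/255.
def res(P):
    r=[]
    for n in m:
        k=mask(n,P); r.append((k-m[n])[100:270,180:330].ravel())
    return np.concatenate(r)
P=np.array([.470,.312,np.radians(-98)])
from scipy.optimize import minimize
o=minimize(lambda p:(res(p)**2).sum(),P,method="Nelder-Mead",options=dict(initial_simplex=P+np.array([[0,0,0],[.005,0,0],[0,.005,0],[0,0,.05]]),maxiter=80))
print(o.x,np.degrees(o.x[2]),o.fun)
for n in m:
    print(n,"tip proj",proj(n,W(o.x,(.18,0,.0135))))
p=o.x; d=np.array([np.cos(p[2]),np.sin(p[2])])
print("scraper",at("top",250,160,.01),at("top",318,120,.01))
st()
E
```

```text
top 300 211 249 232 244 228.91333333333333 237.56
scene 221 286 301 123 152 294.1447963800905 136.01357466063348
[ 0.47173869  0.31768861 -1.70266369] -97.55544344099886 165.96010765090347
top tip proj [307.82383105 247.21965405]
scene tip proj [274.04673249 192.24489417]
scraper [0.65739603 0.27673864 0.01      ] [0.75717441 0.11336586 0.01      ]
{'time': 0.1, 'eef_pos': [0.2537, 0.6249, 0.23], 'tcp_rot': [0.1917, 0.9815, -0.001, -0.0004], 'contact_force': [-0.911, -0.6907, -0.7073], 'wrist_torque': [0.0051, 0.0252, 0.0143], 'opening': 0.9978, 'qpos': [1.035, 0.2871, 1.578, -0.0, 1.2786, -0.15]}
```

```bash
cat > plan.py <<'E'
from h import *
def plan(x,y,z,yawx,N,hand,tilt=0):
    """rows to TCP x,y,z with tool x axis at world yaw (deg), tool down"""
    s=ctrl.get_state(); p=np.array(s["eef_pos"]); r=R.from_quat(s["tcp_rot"])
    a=np.radians(yawx)
    ex=np.array([np.cos(a),np.sin(a),0]); ez=np.array([0,0,-1.]); T=R.from_matrix(np.array([ex,np.cross(ez,ex),ez]).T)
    d=(r.inv()*T).as_rotvec(); step=R.from_rotvec(d/N); dp=(np.array([x,y,z])-p)/N
    for i in range(N):
        t=r.inv().apply(dp); r=r*step
        print([*np.round(t,4).tolist(),*np.round(np.degrees(d/N),2).tolist(),hand],end=", ")
    print()
E
python3 - <<'E'
from plan import *
plan(.4715,.316,.10,82,10,-0.2)
E
```

```text
[-0.0318, -0.0204, 0.013, -0.01, 0.01, 7.59, -0.2], [-0.0342, -0.016, 0.013, -0.01, 0.01, 7.59, -0.2], [-0.036, -0.0114, 0.013, -0.01, 0.01, 7.59, -0.2], [-0.0372, -0.0065, 0.013, -0.01, 0.01, 7.59, -0.2], [-0.0378, -0.0015, 0.013, -0.01, 0.01, 7.59, -0.2], [-0.0376, 0.0035, 0.013, -0.01, 0.01, 7.59, -0.2], [-0.0368, 0.0084, 0.013, -0.01, 0.01, 7.59, -0.2], [-0.0354, 0.0132, 0.013, -0.01, 0.01, 7.59, -0.2], [-0.0334, 0.0178, 0.013, -0.01, 0.01, 7.59, -0.2], [-0.0307, 0.022, 0.013, -0.01, 0.01, 7.59, -0.2],
```

apply_moves --moves '[[[-0.032,-0.02,0.013,0,0,7.6,-0.2],[-0.034,-0.016,0.013,0,0,7.6,-0.2],[-0.036,-0.011,0.013,0,0,7.6,-0.2],[-0.037,-0.0065,0.013,0,0,7.6,-0.2],[-0.038,-0.0015,0.013,0,0,7.6,-0.2],[-0.038,0.0035,0.013,0,0,7.6,-0.2],[-0.037,0.0085,0.013,0,0,7.6,-0.2],[-0.035,0.013,0.013,0,0,7.6,-0.2],[-0.033,0.018,0.013,0,0,7.6,-0.2],[-0.031,0.022,0.013,0,0,7.6,-0.2],[0,0,0,0,0,0,-0.2]]]' --force 80

```text
time: 1.2
eef_pos: [0.4681, 0.3001, 0.0903]
tcp_rot: [0.772, 0.636, -0.004, -0.001]
contact_force: [-0.8, -0.2, -1.0]
opening: 0.598
```

```bash
python3 - <<'E'
from plan import *
st()
plan(.4715,.316,.04,82,3,-0.2)
E
```

```text
{'time': 1.2, 'eef_pos': [0.4681, 0.3001, 0.0903], 'tcp_rot': [0.7718, 0.6359, -0.0038, -0.001], 'contact_force': [-0.8394, -0.2378, -0.9555], 'wrist_torque': [0.0169, -0.0043, -0.036], 'opening': 0.5979, 'qpos': [0.3878, 0.192, 1.9687, -0.0004, 0.9888, 0.5806]}
[0.0055, 0.0002, 0.0167, -0.12, 0.09, -1.01, -0.2], [0.0055, 0.0003, 0.0167, -0.12, 0.09, -1.01, -0.2], [0.0054, 0.0003, 0.0167, -0.12, 0.09, -1.01, -0.2],
```

apply_moves --moves '[[[0.0055,0,0.015,0,0,-1,-0.2],[0.0055,0,0.015,0,0,-1,-0.2],[0.005,0,0.014,0,0,-1,-0.2],[0,0,0,0,0,0,-0.2]]]'

```text
time: 1.6
eef_pos: [0.47, 0.3163, 0.0433]
tcp_rot: [0.754, 0.657, -0.004, -0.002]
contact_force: [-1.2, 0.1, 0.8]
opening: 0.597
```

```bash
python3 - <<'E'
from plan import *
st()
pic("scene","g1.png",(230,70,350,210),3)
plan(.4715,.316,.005,82,3,-0.2)
E
```

```text
{'time': 1.6, 'eef_pos': [0.47, 0.3163, 0.0433], 'tcp_rot': [0.7537, 0.6571, -0.0044, -0.0017], 'contact_force': [-1.2013, 0.0638, 0.7554], 'wrist_torque': [0.0283, 0.0079, 0.0002], 'opening': 0.5972, 'qpos': [0.4131, 0.2856, 1.9576, 0.0008, 0.9079, 0.5493]}
[-0.0001, 0.0004, 0.0131, -0.14, 0.07, 0.05, -0.2], [-0.0001, 0.0004, 0.0131, -0.14, 0.07, 0.05, -0.2], [-0.0001, 0.0004, 0.0131, -0.14, 0.07, 0.05, -0.2],
```

View pics/g1.png

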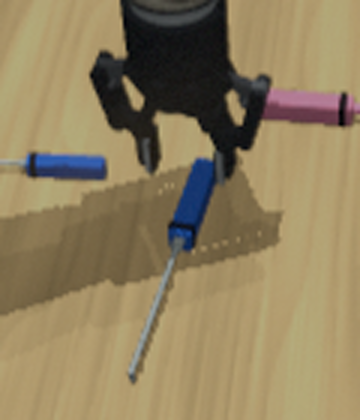

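Picture 7 shows the handle at about (195,200), between the fingers at (148,165) and (225,170). I'll descend and close.

apply_moves --moves '[[[0,0,0.013,0,0,0,-0.2],[0,0,0.013,0,0,0,-0.2],[0,0,0.011,0,0,0,-0.2],[0,0,0,0,0,0,-0.2],[0,0,0,0,0,0,1],[0,0,0,0,0,0,1],[0,0,0,0,0,0,1],[0,0,0,0,0,0,1],[0,0,0,0,0,0,1],[0,0,0,0,0,0,1],[0,0,0,0,0,0,1]]]' --force 80

```text
time: 2.75
eef_pos: [0.4713, 0.318, 0.0064]
tcp_rot: [0.753, 0.658, -0.002, -0.001]
contact_force: [0.3, 0.9, -0.1]
opening: 0.213
```

```bash
python3 - <<'E'
from plan import *
st()
E
```

```text
{'time': 2.75, 'eef_pos': [0.4713, 0.318, 0.0064], 'tcp_rot': [0.7532, 0.6577, -0.0017, -0.0009], 'contact_force': [0.3266, 0.9375, -0.0837], 'wrist_torque': [0.0453, -0.0424, -0.0487], 'opening': 0.2129, 'qpos': [0.4148, 0.3484, 1.9617, 0.0008, 0.8353, 0.5495]}
```

```bash
cat >> plan.py <<'E'
S=np.array([.6018,.0016,np.radians(-64.3)]); TX=-.182; U0=.0064; TY=0.
def slot(x,y,u,N,hand=1,yaw=0,S=S):
    """TCP target so that the tip is at slot x,y with handle underside at u; yaw = pick yaw rel slot (deg)"""
    a=S[2]+np.radians(yaw); c,s=np.cos(S[2]),np.sin(S[2])
    tip=np.array([S[0]+c*x-s*y,S[1]+s*x+c*y]); e=np.array([np.cos(a),np.sin(a)]); n=np.array([-e[1],e[0]])
    t=tip+TX*e-TY*n
    plan(t[0],t[1],u+U0,np.degrees(a)+180,N,hand)
def tipnow():
    s=ctrl.get_state(); r=R.from_quat(s["tcp_rot"]).as_matrix(); e=-r[:,0]; n=np.cross([0,0,1],e)
    tip=np.array(s["eef_pos"])-TX*e+TY*n+[0,0,1e-3-U0]
    c,q=np.cos(S[2]),np.sin(S[2]); d=tip-[S[0],S[1],0]
    print("tip slot x,y,z mm",np.round([1e3*(c*d[0]+q*d[1]),1e3*(-q*d[0]+c*d[1]),1e3*tip[2]],1),"yaw",round(np.degrees(np.arctan2(e[1],e[0])-S[2]),2),"F slot",np.round(np.array([[c,q,0],[-q,c,0],[0,0,1]])@s["contact_force"],2),"t",round(s["time"],2)); return tip
E
python3 - <<'E'
from plan import *
tipnow(); slot(-.04,-.009,.06,7)
E
```

```text
tip slot x,y,z mm [-189.8  -80.7    1.3] yaw -33.45 F slot [-0.7   0.7  -0.08] t 2.75
[-0.0165, 0.006, -0.0086, -0.03, 0.0, -4.78, 1], [-0.017, 0.0046, -0.0086, -0.03, 0.0, -4.78, 1], [-0.0173, 0.0032, -0.0086, -0.03, 0.0, -4.78, 1], [-0.0175, 0.0017, -0.0086, -0.03, 0.0, -4.78, 1], [-0.0176, 0.0003, -0.0086, -0.03, 0.0, -4.78, 1], [-0.0175, -0.0012, -0.0086, -0.03, 0.0, -4.78, 1], [-0.0174, -0.0027, -0.0086, -0.03, 0.0, -4.78, 1],
```

apply_moves --moves '[[[0,0,-0.02,0,0,0,1],[0,0,-0.02,0,0,0,1],[0,0,-0.02,0,0,0,1],[0,0,0,0,0,0,1]]]'

```text
time: 3.15
eef_pos: [0.4705, 0.3175, 0.0669]
tcp_rot: [0.753, 0.658, -0.003, -0.001]
contact_force: [0.5, -0.3, -0.7]
opening: 0.212
```

```bash
python3 - <<'E'
from plan import *
tipnow(); slot(-.04,-.009,.06,7)
E
```

```text
tip slot x,y,z mm [-189.7  -81.7   62. ] yaw -33.46 F slot [ 0.53  0.34 -0.7 ] t 3.15
[-0.0164, 0.0061, 0.0001, -0.06, 0.01, -4.78, 1], [-0.0169, 0.0047, 0.0001, -0.06, 0.01, -4.78, 1], [-0.0172, 0.0033, 0.0001, -0.06, 0.01, -4.78, 1], [-0.0174, 0.0019, 0.0001, -0.06, 0.01, -4.78, 1], [-0.0175, 0.0004, 0.0001, -0.06, 0.01, -4.78, 1], [-0.0175, -0.0011, 0.0001, -0.06, 0.01, -4.78, 1], [-0.0174, -0.0025, 0.0001, -0.06, 0.01, -4.78, 1],
```

apply_moves --moves '[[[-0.0164,0.006,0,0,0,-4.8,1],[-0.017,0.0045,0,0,0,-4.8,1],[-0.017,0.0035,0,0,0,-4.8,1],[-0.0175,0.002,0,0,0,-4.8,1],[-0.0175,0.0005,0,0,0,-4.8,1],[-0.0175,-0.001,0,0,0,-4.8,1],[-0.0175,-0.0025,0,0,0,-4.8,1],[0,0,0,0,0,0,1]]]'

```text
time: 3.95
eef_pos: [0.4954, 0.1934, 0.0591]
tcp_rot: [0.52, 0.854, -0.005, -0.005]
contact_force: [-0.3, 0.3, -0.6]
opening: 0.211
```

```bash
python3 - <<'E'
from plan import *
t=tipnow(); slot(-.04,-.009,.0265,3)
print(proj("top",t),proj("scene",t))
im=[]
for n in("top","scene"):
    a=ctrl.read_camera(n)[:,:,::-1]; q=proj(n,t).astype(int); c=a[q[1]-40:q[1]+40,q[0]-40:q[0]+40]
    im.append(cv2.resize(c,None,fx=5,fy=5,interpolation=cv2.INTER_CUBIC)); print(n,q)
cv2.imwrite("pics/tip.png",np.hstack(im))
E
```

```text
tip slot x,y,z mm [-37.   -7.5  53.1] yaw 1.63 F slot [-0.41 -0.19 -0.56] t 3.95
[0.001, 0.0014, 0.0087, -0.29, -0.06, 0.54, 1], [0.001, 0.0013, 0.0087, -0.29, -0.06, 0.54, 1], [0.001, 0.0013, 0.0087, -0.29, -0.06, 0.54, 1], 
[354.73819272 187.12638203] [328.25893236 227.6316366 ]
top [354 187]
scene [328 227]
```

View pics/tip.png

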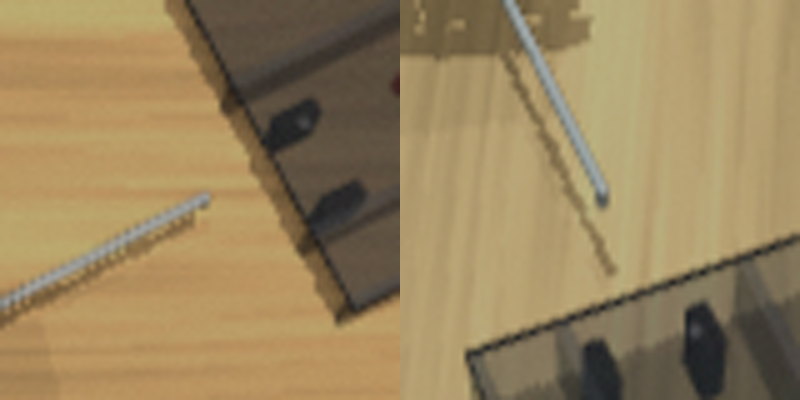

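The tip appears within 1 mm of its predicted place in both views: (206,201) against (203,200) in top, and (603,204) against (601,203) in scene. I'll lower it to entry height.

apply_moves --moves '[[[0.001,0.0013,0.0085,-0.3,0,0.5,1],[0.001,0.0013,0.0085,-0.3,0,0.5,1],[0.001,0.0013,0.0085,-0.3,0,0.5,1],[0,0,0,0,0,0,1]]]'

```text
time: 4.45
eef_pos: [0.4953, 0.2016, 0.0301]
tcp_rot: [0.532, 0.846, 0.001, -0.002]
contact_force: [-0.0, 1.1, -1.5]
opening: 0.21
```

```bash
python3 - <<'E'
from plan import *
st();t=tipnow(); slot(-.01,-.009,.0265,2)
E
```

```text
{'time': 4.45, 'eef_pos': [0.4953, 0.2016, 0.0301], 'tcp_rot': [0.5324, 0.8465, 0.0014, -0.002], 'contact_force': [-0.0045, 1.0893, -1.4756], 'wrist_torque': [0.0289, -0.0027, -0.042], 'opening': 0.2103, 'qpos': [0.1944, 0.2426, 2.0432, 0.0065, 0.8568, -0.2577]}
tip slot x,y,z mm [-44.4  -9.3  23.8] yaw -0.04 F slot [-0.98  0.47 -1.48] t 4.45
[-0.0172, 0.0001, -0.0015, 0.01, -0.14, -0.02, 1], [-0.0172, 0.0001, -0.0014, 0.01, -0.14, -0.02, 1],
```

apply_moves --moves '[[[0,0,-0.003,0,-0.25,0,1],[-0.015,0,0,0,0,0,1],[-0.015,0,0,0,0,0,1],[0,0,0,0,0,0,1]]]'

```text
time: 4.85
eef_pos: [0.5096, 0.1731, 0.0334]
tcp_rot: [0.532, 0.847, 0.0, 0.0]
contact_force: [0.2, 0.8, -1.1]
opening: 0.211
```

```bash
python3 - <<'E'
from plan import *
t=tipnow(); slot(.028,-.009,.0265,3)
E
```

```text
tip slot x,y,z mm [-12.5  -8.5  28.1] yaw 0.08 F slot [-0.67  0.54 -1.11] t 4.85
[-0.0135, -0.0001, 0.0002, 0.01, 0.01, 0.03, 1], [-0.0135, -0.0001, 0.0002, 0.01, 0.01, 0.03, 1], [-0.0135, -0.0001, 0.0002, 0.01, 0.01, 0.03, 1],
```

apply_moves --moves '[[[-0.013,0,0,0,0,0,1],[-0.013,0,0,0,0,0,1],[-0.013,0,0,0,0,0,1],[0,0,0,0,0,0,1]]]'

```text
time: 5.25
eef_pos: [0.5294, 0.1333, 0.0344]
tcp_rot: [0.533, 0.846, 0.001, 0.001]
contact_force: [-0.3, 0.6, -1.0]
opening: 0.211
```

```bash
python3 - <<'E'
from plan import *
t=tipnow(); st()
E
```

```text
tip slot x,y,z mm [31.9 -8.3 29.3] yaw -0.07 F slot [-0.62  0.01 -0.95] t 5.25
{'time': 5.25, 'eef_pos': [0.5294, 0.1333, 0.0344], 'tcp_rot': [0.5326, 0.8464, 0.0008, 0.0014], 'contact_force': [-0.256, 0.56, -0.954], 'wrist_torque': [0.0192, 0.0243, 0.0348], 'opening': 0.211, 'qpos': [0.061, 0.2551, 2.0174, -0.0005, 0.866, -0.3861]}
```

apply_moves --moves '[[[0,0.003,0.0015,0,0,0,1],[0,0.003,0,0,0,0,1],[0,0.003,0,0,0,0,1],[0,0,0,0,0,0,1]]]'

```text
time: 5.65
eef_pos: [0.538, 0.1375, 0.0325]
tcp_rot: [0.533, 0.846, 0.001, 0.001]
contact_force: [0.4, -0.2, 0.5]
opening: 0.215
```

```bash
python3 - <<'E'
from plan import *
t=tipnow(); print(ctrl.get_state()["wrist_torque"])
E
```

```text
tip slot x,y,z mm [31.9  1.1 27.2] yaw -0.11 F slot [0.31 0.28 0.46] t 5.65
[0.05782876 0.05061936 0.04443197]
```

apply_moves --moves '[[[0,0.0015,0,0,0,0,1],[0,0.0015,0,0,0,0,1],[0,0,0,0,0,0,1]]]'

```text
time: 5.95
eef_pos: [0.5405, 0.1399, 0.0324]
tcp_rot: [0.532, 0.847, 0.001, 0.001]
contact_force: [0.1, -0.1, -0.7]
opening: 0.211
```

```bash
python3 - <<'E'
from plan import *
t=tipnow(); print(ctrl.get_state()["wrist_torque"])
E
```

```text
tip slot x,y,z mm [30.8  4.7 27. ] yaw -0.02 F slot [ 0.16  0.05 -0.66] t 5.95
[-0.01398493  0.03594331 -0.00812286]
```

apply_moves --moves '[[[0,0.0015,0,0,0,0,1],[0,0,0,0,0,0,1]]]'

```text
time: 6.15
eef_pos: [0.5412, 0.1404, 0.0321]
tcp_rot: [0.533, 0.846, -0.0, 0.0]
contact_force: [-0.5, -1.0, -0.7]
opening: 0.213
```

```bash
python3 - <<'E'
from plan import *
t=tipnow(); print(ctrl.get_state()["wrist_torque"])
E
```

```text
tip slot x,y,z mm [30.7  5.4 26.7] yaw -0.07 F slot [ 0.71 -0.87 -0.66] t 6.15
[-0.16395964  0.07447934 -0.12382979]
```

Contact on the left post begins at tip y ≈ +5.2 mm, so the gap edge is about +7.7 and the middle about -9.3, which agrees with the pictures. Next I back off and go in over the house.

apply_moves --moves '[[[0,-0.003,-0.001,0,0,0,1],[0,-0.0025,0,0,0,0,1],[-0.015,0,0,0,0,0,1],[-0.015,0,0,0,0,0,1],[0,0,0,0,0,0,1]]]'

```text
time: 6.65
eef_pos: [0.5504, 0.1086, 0.0336]
tcp_rot: [0.532, 0.847, 0.0, 0.001]
contact_force: [0.3, -0.0, -0.6]
opening: 0.21
```

```bash
python3 - <<'E'
from plan import *
t=tipnow(); slot(.0935,0,.0265,2)
E
```

```text
tip slot x,y,z mm [63.3  0.2 28.4] yaw 0.03 F slot [ 0.15  0.24 -0.56] t 6.65
[-0.0151, -0.0, 0.0003, 0.05, 0.03, 0.02, 1], [-0.0151, -0.0, 0.0003, 0.05, 0.03, 0.02, 1],
```

apply_moves --moves '[[[-0.015,0,0.0003,0,0,0,1],[-0.0135,0,0.0003,0,0,0,1],[0,0,0,0,0,0,1],[0,0,0,0,0,0,1]]]'

```text
time: 7.05
eef_pos: [0.5648, 0.0789, 0.0331]
tcp_rot: [0.533, 0.846, 0.001, 0.001]
contact_force: [-0.4, 1.2, -0.9]
opening: 0.209
```

```bash
python3 - <<'E'
from plan import *
t=tipnow()
im=[]
for n,c0 in(("top",(398,158)),("scene",(355,290))):
    a=ctrl.read_camera(n)[:,:,::-1]; cv2.imwrite(f"pics/{n}1.png",a); q=c0; c=a[q[1]-25:q[1]+25,q[0]-25:q[0]+25]
    im.append(cv2.convertScaleAbs(cv2.resize(c,None,fx=8,fy=8,interpolation=cv2.INTER_CUBIC),alpha=1.6)); print(n,(proj(n,t)-c0+25.5)*8)
cv2.imwrite("pics/hole.png",np.hstack(im))
E
```

```text
tip slot x,y,z mm [96.3 -0.2 27.9] yaw -0.12 F slot [-1.26  0.19 -0.88] t 7.05
top [243.45226816 238.04261492]
scene [224.44235856 202.9159623 ]
```

View pics/hole.png

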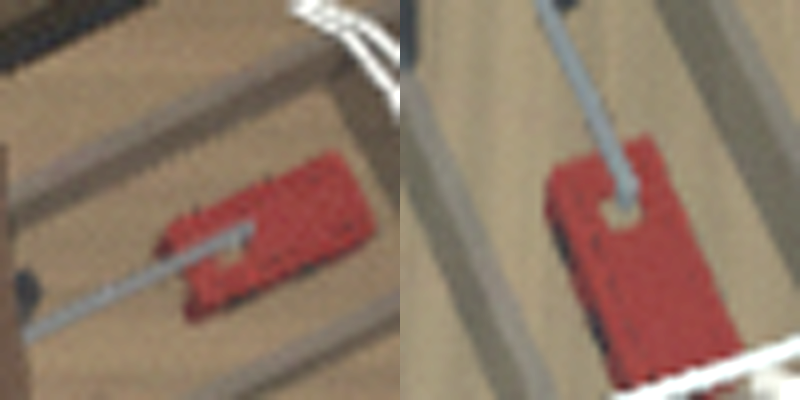

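Picture 9 shows the hook end just beyond the hole, about 2.5 mm too deep. The hole is at top-crop (232,255) and scene-crop (622,212), and the hook end is at (627,203) in the scene half. I'll ease back and lower.

```bash
python3 - <<'E'
from plan import *
t=tipnow(); c,s=np.cos(S[2]),np.sin(S[2])
for n,u,v in(("top",401.5,163.6),("scene",357.5,290.5)):
    h=at(n,u,v,.024); d=h[:2]-t[:2]; print(n,np.round(1e3*np.array([c*d[0]+s*d[1],-s*d[0]+c*d[1]]),1))
E
```

```text
tip slot x,y,z mm [95.8 -0.  27.9] yaw -0.08 F slot [ 0.01  0.12 -0.91] t 7.15
top [-2.9 -0.9]
scene [0.2 0.1]
```

apply_moves --moves '[[[0.0015,-0.0003,0,0,0,0,1],[0,0,0.0025,0,0,0,1],[0,0,0.0025,0,0,0,1],[0,0,0,0,0,0,1]]]'

```text
time: 7.55
eef_pos: [0.5627, 0.0822, 0.0274]
tcp_rot: [0.532, 0.847, 0.0, 0.001]
contact_force: [-0.0, -0.2, -0.9]
opening: 0.209
```

```bash
python3 - <<'E'
from plan import *
t=tipnow(); st()
E
```

```text
tip slot x,y,z mm [92.4 -0.2 22.1] yaw 0.04 F slot [ 0.18 -0.14 -0.9 ] t 7.55
{'time': 7.55, 'eef_pos': [0.5627, 0.0822, 0.0274], 'tcp_rot': [0.5318, 0.8468, 0.0005, 0.0007], 'contact_force': [-0.0488, -0.2188, -0.9008], 'wrist_torque': [0.0053, 0.0226, 0.0119], 'opening': 0.2095, 'qpos': [-0.0334, 0.3104, 1.9624, 0.0001, 0.867, -0.4828]}
```

apply_moves --moves '[[[0,0,0.002,0,0,0,1],[0,0,0.002,0,0,0,1],[0,0,0,0,0,0,1]]]'

```text
time: 7.85
eef_pos: [0.5624, 0.0825, 0.0228]
tcp_rot: [0.532, 0.847, 0.0, 0.001]
contact_force: [-1.1, -0.3, -0.8]
opening: 0.209
```

```bash
python3 - <<'E'
from plan import *
t=tipnow(); print(ctrl.get_state()["wrist_torque"])
E
```

```text
tip slot x,y,z mm [92.  -0.2 17.5] yaw 0.07 F slot [-0.2  -1.13 -0.77] t 7.85
[-0.02400976  0.01662874  0.00806289]
```

The hook is in the hole (tip at z 17.5 with no contact force). I'll draw the house gently outward and to the right, keeping it behind the posts while I line it up.

apply_moves --moves '[[[0.003,0,0,0,0,0,1],[0.0025,-0.004,0,0,0,0,1],[0.0025,-0.004,0,0,0,0,1],[0.0025,-0.004,0,0,0,0,1],[0,0,0,0,0,0,1]]]'

```text
time: 8.35
eef_pos: [0.546, 0.087, 0.023]
tcp_rot: [0.531, 0.847, 0.0, 0.001]
contact_force: [-0.4, -0.0, -0.9]
opening: 0.213
```

```bash
python3 - <<'E'
from plan import *
t=tipnow(); print(ctrl.get_state()["wrist_torque"])
E
```

```text
tip slot x,y,z mm [ 80.8 -12.9  17.8] yaw 0.11 F slot [-0.14 -0.36 -0.87] t 8.35
[ 0.02409686 -0.00054674 -0.03518285]
```

apply_moves --moves '[[[0.0035,-0.004,0,0,0,0,1],[0.0035,-0.003,0,0,0,0,1],[0.004,0,0,0,0,0,1],[0,0,0,0,0,0,1]]]'

```text
time: 8.75
eef_pos: [0.5338, 0.0943, 0.0233]
tcp_rot: [0.531, 0.847, 0.001, 0.001]
contact_force: [-0.6, -0.0, -0.4]
opening: 0.208
```

```bash
cat > fit.py <<'E'
from ov import *
from scipy.optimize import minimize
def red(im):
    h=cv2.cvtColor(im,cv2.COLOR_BGR2HSV); return (((h[:,:,0]<8)|(h[:,:,0]>172))&(h[:,:,1]>120)&(h[:,:,2]>35)).astype(float)
def fit(P0,S,tag):
    """house pose by fitting its silhouette to red pixels in both cameras (occluded pixels are ignored in part)"""
    M={};
    for n in("top","scene"):
        im=np.ascontiguousarray(ctrl.read_camera(n)[:,:,::-1]); cv2.imwrite(f"pics/{n}_{tag}.png",im); M[n]=red(im)
    def mask(n,P,c):
        pts=np.array([proj(n,W(P,(x,y,z))) for x in(-.029,.029) for y in(-.014,.014) for z in(0,.024)])-c
        h=cv2.convexHull(((pts+.5)*8).astype(np.float32)).astype(int); im=np.zeros((640,640),np.uint8); cv2.fillPoly(im,[h],255)
        return cv2.resize(im,(80,80),interpolation=cv2.INTER_AREA)/255.
    C={n:(proj(n,[P0[0],P0[1],.012])-40).astype(int) for n in M}
    def cost(P):
        return sum((((mask(n,P,C[n])-M[n][C[n][1]:C[n][1]+80,C[n][0]:C[n][0]+80]))**2).sum() for n in M)
    P0=np.array(P0); o=minimize(cost,P0,method="Nelder-Mead",options=dict(initial_simplex=P0+np.array([[0,0,0],[.006,0,0],[0,.006,0],[0,0,.12]]),maxiter=90))
    c,s=np.cos(S[2]),np.sin(S[2]); d=o.x[:2]-S[:2]
    print("house slot x,y mm",np.round([1e3*(c*d[0]+s*d[1]),1e3*(-s*d[0]+c*d[1])],1),"yaw",round(np.degrees(o.x[2]-S[2]),1),"cost",round(o.fun,1),[int(M[n].sum()) for n in M]); return o.x
def guess(x,y,yaw,S): 
    w=W(S,(x,y,0)); return [w[0],w[1],S[2]+np.radians(yaw)]
E
python3 - <<'E'
from plan import *
from fit import *
t=tipnow(); print(ctrl.get_state()["wrist_torque"])
H=fit(guess(.09,-.01,10,S),S,"d1")
overlay(S,-.0093,H,-.0775,"pics/ovd1.png",("pics/top_d1.png","pics/scene_d1.png"))
E
```

```text
tip slot x,y,z mm [ 69.  -20.8  18.1] yaw 0.09 F slot [-0.22 -0.51 -0.43] t 8.75
[ 0.0117107  -0.00407552  0.00202513]
house slot x,y mm [ 84.6 -13.6] yaw 10.9 cost 224.2 [275, 409]
```

View pics/ovd1.png

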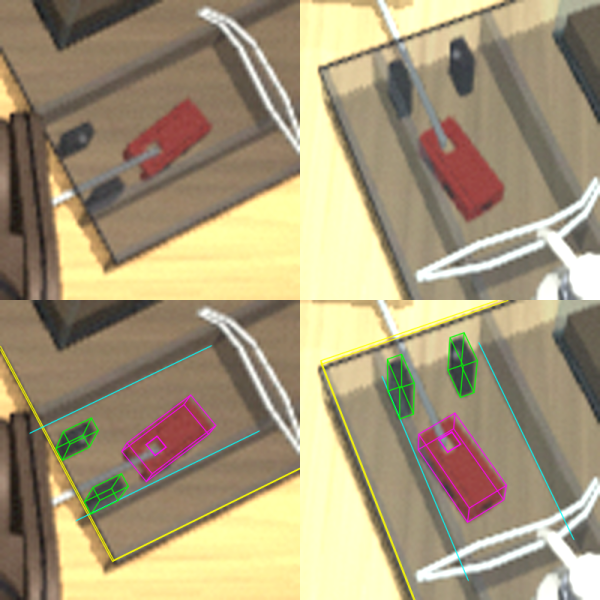

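Picture 10 shows the model fits well: the house is at (84.6, -13.6) mm and turned 11°, and its rear is already near y -9.6. I'll swing the front back left to align it.

apply_moves --moves '[[[0,0.004,0,0,0,0,1],[0,0.004,0,0,0,0,1],[0,0.004,0,0,0,0,1],[0,0.001,0,0,0,0,1],[0,0,0,0,0,0,1]]]'

```text
time: 9.35
eef_pos: [0.547, 0.1003, 0.0231]
tcp_rot: [0.532, 0.847, 0.0, 0.001]
contact_force: [-0.9, -0.6, -0.2]
opening: 0.211
```

```bash
python3 - <<'E'
from plan import *
from fit import *
t=tipnow(); print(ctrl.get_state()["wrist_torque"])
H=fit(guess(.085,-.011,4,S),S,"d2")
E
```

```text
tip slot x,y,z mm [69.3 -6.6 17.8] yaw -0.0 F slot [ 0.13 -1.06 -0.22] t 9.35
[-0.03690434  0.04288645 -0.04832573]
house slot x,y mm [83.9 -8.4] yaw 1.5 cost 219.0 [282, 409]
```

apply_moves --moves '[[[0.003,-0.0015,0,0,0,0,1],[0.004,-0.0015,0,0,0,0,1],[0.004,0,0,0,0,0,1],[0.004,0,0,0,0,0,1],[0,0,0,0,0,0,1]]]'

```text
time: 9.95
eef_pos: [0.5368, 0.1132, 0.0232]
tcp_rot: [0.532, 0.847, 0.001, 0.001]
contact_force: [-0.1, -0.2, -0.5]
opening: 0.212
```

```bash
python3 - <<'E'
from plan import *
from fit import *
t=tipnow(); print(ctrl.get_state()["wrist_torque"])
H=fit(guess(.068,-.009,1,S),S,"d3")
E
```

```text
tip slot x,y,z mm [ 53.2 -10.   18.1] yaw 0.05 F slot [ 0.12 -0.14 -0.54] t 9.95
[ 0.00516758 -0.02092558 -0.00140643]
house slot x,y mm [69.4 -9.4] yaw 4.8 cost 219.2 [281, 401]
```

apply_moves --moves '[[[0,0.002,0,0,0,0,1],[0,0.001,0,0,0,0,1],[0,0,0,0,0,0,1]]]'

```text
time: 10.35
eef_pos: [0.5398, 0.1144, 0.0231]
tcp_rot: [0.532, 0.847, 0.001, 0.001]
contact_force: [-1.2, -1.5, -0.0]
opening: 0.21
```

```bash
python3 - <<'E'
from plan import *
from fit import *
t=tipnow(); print(ctrl.get_state()["wrist_torque"])
H=fit(guess(.068,-.009,1,S),S,"d4")
E
```

```text
tip slot x,y,z mm [53.5 -7.  17.9] yaw -0.01 F slot [ 0.8  -1.75 -0.01] t 10.35
[ 0.00215863  0.0383013  -0.03519796]
house slot x,y mm [68.9 -8.4] yaw 2.7 cost 213.1 [284, 404]
```

apply_moves --moves '[[[0.004,-0.001,0,0,0,0,1],[0.004,0,0,0,0,0,1],[0.004,0,0,0,0,0,1],[0,0,0,0,0,0,1]]]'

```text
time: 10.85
eef_pos: [0.5335, 0.1253, 0.0232]
tcp_rot: [0.532, 0.847, 0.001, 0.001]
contact_force: [-0.4, 1.2, -0.5]
opening: 0.21
```

```bash
python3 - <<'E'
from plan import *
from fit import *
t=tipnow(); print(ctrl.get_state()["wrist_torque"])
H=fit(guess(.057,-.009,1,S),S,"d5")
E
```

```text
tip slot x,y,z mm [40.9 -7.9 18.1] yaw 0.0 F slot [-1.27  0.19 -0.47] t 10.85
[ 0.01215803 -0.00282132  0.04831513]
house slot x,y mm [57.2 -8.5] yaw 4.1 cost 212.8 [289, 399]
```

apply_moves --moves '[[[0.004,0,0,0,0,0,1],[0.004,0,0,0,0,0,1],[0,0,0,0,0,0,1]]]'

```text
time: 11.25
eef_pos: [0.5301, 0.1327, 0.0233]
tcp_rot: [0.532, 0.847, 0.001, 0.002]
contact_force: [-0.1, -0.4, -1.2]
opening: 0.213
```

```bash
python3 - <<'E'
from plan import *
from fit import *
t=tipnow(); print(ctrl.get_state()["wrist_torque"])
H=fit(guess(.049,-.009,1,S),S,"d6")
E
```

```text
tip slot x,y,z mm [32.8 -7.8 18.3] yaw -0.02 F slot [ 0.29 -0.21 -1.22] t 11.25
[ 0.01996938  0.01038607 -0.05318064]
house slot x,y mm [49.5 -8.5] yaw 1.9 cost 210.4 [287, 394]
```

Moving freely and straightening. I'll go on.

apply_moves --moves '[[[0.005,0,0,0,0,0,1],[0.005,0,0,0,0,0,1],[0.005,0,0,0,0,0,1],[0,0,0,0,0,0,1]]]'

```text
time: 11.75
eef_pos: [0.5234, 0.1469, 0.0233]
tcp_rot: [0.532, 0.846, 0.001, 0.002]
contact_force: [0.5, -0.2, -0.5]
opening: 0.206
```

```bash
python3 - <<'E'
from plan import *
from fit import *
t=tipnow(); print(ctrl.get_state()["wrist_torque"])
H=fit(guess(.034,-.009,1,S),S,"d7")
E
```

```text
tip slot x,y,z mm [17.  -7.8 18.4] yaw -0.05 F slot [ 0.38  0.38 -0.55] t 11.75
[ 0.00364255 -0.00230409 -0.00518844]
house slot x,y mm [33.5 -8.4] yaw 3.7 cost 210.9 [283, 377]
```

apply_moves --moves '[[[0.005,0,0,0,0,0,1],[0.005,0,0,0,0,0,1],[0.005,0,0,0,0,0,1],[0,0,0,0,0,0,1]]]'

```text
time: 12.25
eef_pos: [0.5168, 0.1611, 0.0234]
tcp_rot: [0.533, 0.846, 0.001, 0.002]
contact_force: [-0.7, -0.7, 0.1]
opening: 0.212
```

```bash
python3 - <<'E'
from plan import *
from fit import *
t=tipnow(); print(ctrl.get_state()["wrist_torque"])
H=fit(guess(.018,-.009,1,S),S,"d8")
E
```

```text
tip slot x,y,z mm [ 1.4 -7.8 18.5] yaw -0.09 F slot [ 0.31 -0.89  0.1 ] t 12.25
[ 0.02448817  0.06147954 -0.03802347]
house slot x,y mm [18.  -8.1] yaw 4.2 cost 192.6 [295, 375]
```

apply_moves --moves '[[[0.006,0,0,0,0,0,1],[0.008,0,0,0,0,0,1],[0.008,0,0,0,0,0,1],[0.008,0,0,0,0,0,1],[0.008,0,0,0,0,0,1],[0,0,0,0,0,0,1]]]'

```text
time: 12.95
eef_pos: [0.4991, 0.198, 0.0233]
tcp_rot: [0.533, 0.846, 0.001, 0.002]
contact_force: [-1.4, 0.8, -0.5]
opening: 0.212
```

```bash
python3 - <<'E'
from plan import *
from fit import *
t=tipnow(); print(ctrl.get_state()["wrist_torque"])
H=fit(guess(-.02,-.008,1,S),S,"d9")
E
```

```text
tip slot x,y,z mm [-39.5  -7.8  18.4] yaw -0.11 F slot [-1.34 -0.87 -0.48] t 12.95
[ 0.05550428  0.06920658 -0.03480623]
house slot x,y mm [-22.8  -8.5] yaw 4.2 cost 153.1 [318, 372]
```

apply_moves --moves '[[[0.008,0,0,0,0,0,1],[0.01,0,0,0,0,0,1],[0.01,0,0,0,0,0,1],[0.01,0,0,0,0,0,1],[0.01,0,0,0,0,0,1],[0.01,0,0,0,0,0,1],[0.01,0,0,0,0,0,1],[0,0,0,0,0,0,1]]]'

```text
time: 13.85
eef_pos: [0.4678, 0.2641, 0.0233]
tcp_rot: [0.533, 0.846, 0.001, 0.002]
contact_force: [0.3, 0.2, -1.4]
opening: 0.214
```

```bash
python3 - <<'E'
from plan import *
from fit import *
t=tipnow(); st()
H=fit(guess(-.085,-.008,1,S),S,"d10")
E
```

```text
tip slot x,y,z mm [-112.6   -7.4   18.4] yaw -0.15 F slot [-0.01  0.36 -1.42] t 13.85
{'time': 13.85, 'eef_pos': [0.4678, 0.2641, 0.0233], 'tcp_rot': [0.5333, 0.8459, 0.001, 0.0025], 'contact_force': [0.3158, 0.1633, -1.4228], 'wrist_torque': [0.0012, -0.0025, -0.0332], 'opening': 0.2143, 'qpos': [0.3262, 0.2574, 2.041, -0.0035, 0.8385, -0.1174]}
house slot x,y mm [-96.9  -8. ] yaw 5.9 cost 126.6 [311, 354]
```

apply_moves --moves '[[[-0.0017,-0.0015,0,0,0,0,1],[0,0,-0.004,0,0,0,1],[0,0,-0.005,0,0,0,1],[0,0,-0.01,0,0,0,1],[0,0,-0.015,0,0,0,1],[0,0,0,0,0,0,1]]]'

```text
time: 14.55
eef_pos: [0.4685, 0.2598, 0.0602]
tcp_rot: [0.535, 0.845, 0.001, 0.003]
contact_force: [0.3, 0.3, -0.9]
opening: 0.211
```

```bash
python3 - <<'E'
from plan import *
from fit import *
t=tipnow()
H=fit(guess(-.095,-.008,5,S),S,"d11")
slot(-.13,-.1,.05,6)
E
```

```text
tip slot x,y,z mm [-108.4   -9.2   55.5] yaw -0.34 F slot [-0.13  0.41 -0.91] t 14.55
house slot x,y mm [-96.7  -7.8] yaw 5.5 cost 125.5 [299, 367]
[0.0035, -0.0151, 0.0003, 0.01, 0.03, -0.06, 1], [0.0035, -0.0151, 0.0003, 0.01, 0.03, -0.06, 1], [0.0035, -0.0151, 0.0003, 0.01, 0.03, -0.06, 1], [0.0035, -0.0151, 0.0003, 0.01, 0.03, -0.06, 1], [0.0035, -0.0151, 0.0003, 0.01, 0.03, -0.06, 1], [0.0035, -0.0151, 0.0003, 0.01, 0.03, -0.06, 1],
```

```bash
python3 - <<'E'
from plan import *
plan(.4713,.318,.06,82,6,1)
E
```

```text
[0.0085, 0.0048, -0.0003, 0.02, 0.02, 5.56, 1], [0.009, 0.004, -0.0003, 0.02, 0.02, 5.56, 1], [0.0093, 0.0031, -0.0003, 0.02, 0.02, 5.56, 1], [0.0096, 0.0022, -0.0003, 0.02, 0.02, 5.56, 1], [0.0097, 0.0012, -0.0003, 0.02, 0.02, 5.56, 1], [0.0098, 0.0003, -0.0003, 0.02, 0.02, 5.56, 1],
```

apply_moves --moves '[[[0.0085,0.005,0,0,0,5.6,1],[0.009,0.004,0,0,0,5.6,1],[0.0095,0.003,0,0,0,5.6,1],[0.0095,0.002,0,0,0,5.6,1],[0.0095,0.001,0,0,0,5.6,1],[0.0095,0,0,0,0,5.6,1],[0,0,0,0,0,0,1]]]'

```text
time: 15.35
eef_pos: [0.4681, 0.3175, 0.0528]
tcp_rot: [0.764, 0.645, -0.004, 0.0]
contact_force: [-0.1, -0.5, -0.4]
opening: 0.209
```

```bash
python3 - <<'E'
from plan import *
tipnow();st()
plan(.4713,.318,.009,82,4,1)
E
```

```text
tip slot x,y,z mm [-194.2  -88.9   48.6] yaw -35.37 F slot [ 0.35 -0.32 -0.42] t 15.35
{'time': 15.35, 'eef_pos': [0.4681, 0.3175, 0.0528], 'tcp_rot': [0.7642, 0.645, -0.004, 0.0003], 'contact_force': [-0.1369, -0.4514, -0.4176], 'wrist_torque': [0.0285, 0.0384, 0.0053], 'opening': 0.2092, 'qpos': [0.4179, 0.268, 1.9586, -0.0036, 0.9225, 0.5889]}
[0.0003, 0.0008, 0.0109, -0.07, 0.09, -0.42, 1], [0.0003, 0.0008, 0.0109, -0.07, 0.09, -0.42, 1], [0.0003, 0.0008, 0.0109, -0.07, 0.09, -0.42, 1], [0.0003, 0.0008, 0.0109, -0.07, 0.09, -0.42, 1],
```

apply_moves --moves '[[[0,0.001,0.011,0,0.1,-0.4,1],[0,0.001,0.011,0,0.1,-0.4,1],[0,0.001,0.011,0,0.1,-0.4,1],[0,0.001,0.009,-0.1,0.1,-0.4,1],[0,0,0,0,0,0,1]]]'

```text
time: 15.85
eef_pos: [0.4713, 0.3148, 0.0055]
tcp_rot: [0.753, 0.658, -0.002, -0.002]
contact_force: [0.1, 0.7, 1.0]
opening: 0.213
```

```bash
python3 - <<'E'
from plan import *
tipnow();st()
plan(.4713,.318,.0067,82,1,1)
E
```

```text
tip slot x,y,z mm [-186.8  -81.8    0.2] yaw -33.37 F slot [-0.61  0.41  1.03] t 15.85
{'time': 15.85, 'eef_pos': [0.4713, 0.3148, 0.0055], 'tcp_rot': [0.7528, 0.6582, -0.0017, -0.0017], 'contact_force': [0.1063, 0.7228, 1.0348], 'wrist_torque': [0.1226, -0.118, 0.0907], 'opening': 0.2128, 'qpos': [0.409, 0.3471, 1.9658, 0.0029, 0.833, 0.5408]}
[0.0031, -0.0005, -0.0012, -0.27, 0.02, 0.33, 1],
```

On the table. I'll release to half open and raise straight up.

apply_moves --moves '[[[0,0,0,0,0,0,-0.2],[0,0,0,0,0,0,-0.2],[0,0,0,0,0,0,-0.2],[0,0,0,0,0,0,-0.2],[0,0,-0.01,0,0,0,-0.2],[0,0,-0.02,0,0,0,-0.2],[0,0,-0.03,0,0,0,-0.2],[0,0,-0.03,0,0,0,-0.2],[0,0,-0.03,0,0,0,-0.2],[0,0,0,0,0,0,-0.2]]]'

```text
time: 16.85
eef_pos: [0.4721, 0.3148, 0.1339]
tcp_rot: [0.752, 0.659, -0.001, -0.001]
contact_force: [1.1, 0.2, 0.4]
opening: 0.604
```

```bash
python3 - <<'E'
from plan import *
from fit import *
st()
H=fit(guess(-.095,-.008,5,S),S,"end")
a=cv2.imread("pics/scene_end.png");b=cv2.imread("pics/top_end.png")
cv2.imwrite("pics/end.png",np.hstack([cv2.resize(a[60:360,180:480],(400,400)),cv2.resize(b[60:360,190:490],(400,400))]))
E
```

```text
{'time': 16.85, 'eef_pos': [0.4721, 0.3148, 0.1339], 'tcp_rot': [0.7525, 0.6586, -0.0013, -0.0014], 'contact_force': [1.1439, 0.1836, 0.4041], 'wrist_torque': [-0.0371, -0.0649, 0.0005], 'opening': 0.6035, 'qpos': [0.4085, 0.154, 1.9215, 0.0021, 1.0693, 0.5404]}
house slot x,y mm [-96.9  -8. ] yaw 5.6 cost 100.0 [293, 368]
```

View pics/end.png

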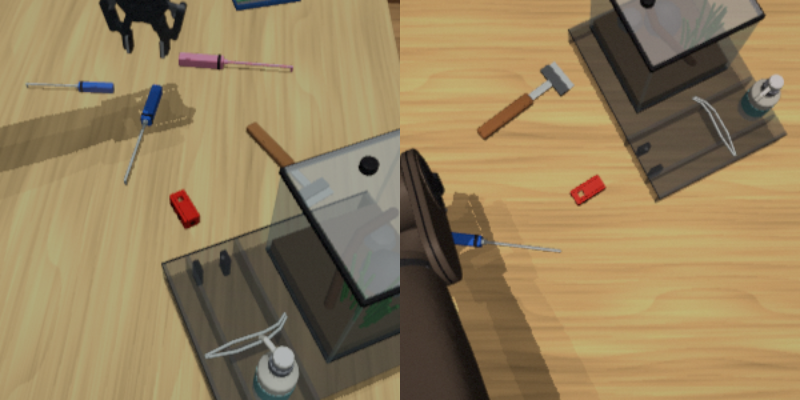

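Picture 11 shows the house upright in the open, at (184,208) in the scene half. The pick lies flat and released, handle (152,105) and tip (126,182), well clear of the house. The scraper, tweezers and dispenser are undisturbed.

```bash
python3 -c "
from plant import ctrl; print(ctrl.sign_off())"
```

```text
the job is handed in; nothing more can be done
None
```

The shrimp house is out of the slot and standing upright in the open. The job is handed in, at about 17 s of the 54 s allowed; the sign-off gave no verdict.

- **Lining up:** I took the larger blue pick and touched the left post with its shaft. That put the gap's middle about 9 mm to the right, the same as in the pictures. I did not touch the right post.
- **Drawing out:** I hooked the roof hole and swung the house into line behind the posts. It came through the gap without catching, and every wrist force reading between moves was under 2.5 N.
- **Last checks:** By the camera fit, the house's middle is 97 mm in front of the mouth and 8 mm right of the slot's line, turned about 6° on the table. The pick lies flat where I found it, released, its tip about 187 mm in front of the mouth and more than 100 mm from the house. In the last picture the dispenser, tweezers and scraper look undisturbed.
- **Disagreements:** The two cameras differed by up to about 3 mm on the hole's place. The house's turn read anywhere from 2° to 5° during the pull. Neither caused trouble.

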